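Hold the sprung backset gauge at its length mark

TASK

On the left of the bench stands a backset gauge with a brass rod that springs back into its tube. Take the brass neck of the rod with a light grip (no more than about 20 N), pull the rod out gently until its pointer stands level with the red length mark on the scale, without pulling well past it, and hold it there so that I can lock it. Finish while still holding the rod steady at the mark; leave the red mark clip as it is set and do not push the wood block or the lock cylinder about.

Things in the scene. Friction and masses are not known exactly. Their poses are not given: they have to be found in the camera images.
- gauge: Sprung gauge screwed to the bench. Grey base 245 x 56 x 12 mm; steel tube 33 mm across at its bands, axis 85 mm up, thumb screw on top to 111 mm. Before the tube's mouth a scale bar 30 mm wide, top 20 mm up. Origin: on the bench below the mouth; x points along the tube, away from the robot and to the left (base from x = -150 to +95 mm; the rod is pulled along -x, level), z up.
- rod: Sliding rod; origin on its axis, 85 mm above the bench, at the tube's mouth when fully in; axes as the gauge's. Brass neck 15 mm across to x = -50 mm, then a brass flange 34 mm across, 7 mm thick, then a 6 mm steel arm to x = -68 mm and down to a black pointer. Spring 2.5 N at rest plus 70 N/m (4 to 7.5 N at the mark); let go, it springs back in. Travel 90 mm.
- grip (a point): Middle of the free part of the rod's brass neck, on its axis, 27 mm in front of the rod's origin; axes as the gauge's. Room to grip it from above, fingers on its two y sides; 23 mm free on to the flange and 27 mm back to the tube's mouth (when in).
- pointer_tip (a point): Lower end of the rod's black pointer, 68 mm in front of the rod's origin (x = -68 mm) and 24 mm above the bench, just over the scale bar.
- mark_clip: Red clip of two 10 x 11 x 12 mm blocks, one on each side of the scale bar, top 26 mm above the bench: the length mark. It slides along the bar, held by 3 N of friction, and is set differently each time, 25 to 70 mm in front of where the pointer stands with the rod fully in.
- mark (a point): The line of the red length mark: middle of the clip, 21.5 mm above the bench, axes as the gauge's. The pointer is level with the mark when pointer_tip has x = 0 in this frame; x > 0 means that it is not pulled far enough. Scale lines are 10 mm apart.
- wood_block: Loose brown wood block, 45 x 85 x 32 mm, lying on the bench to the left of the gauge, a bystander; origin at the centre of its underside.
- euro_cylinder_1: Loose brass lock cylinder, 32 x 68 x 17 mm, lying on the bench behind the gauge, a bystander; origin at the centre of its underside.

How it is judged:
At the end, for the whole second after the job is handed in: The pointer is within 4 mm of the red mark along the scale and at rest, held out against the spring by the fingers; the red mark clip is within 4 mm and both loose bystanders are within 20 mm of where they started (x of pointer_tip in the frame of mark between -0.004 and 0.004 m and linear speed of rod below 0.01 m/s and contact force between the fingers and rod above 1 N and distance of mark from where it was at the start of the episode below 0.004 m and distance of each of wood_block, euro_cylinder_1 from where it was at the start of the episode below 0.02 m); the arm keeps its last pose, push and grip.
It fails at once if the rod is squeezed or pushed hard (more than 70 N of finger contact force in all, both fingers together) (contact force between the fingers and rod above 70 N).
It fails at once if the pointer is pulled more than 12 mm past the red mark (x of pointer_tip in the frame of mark below -0.012 m).
It fails at once if the red mark clip is shifted by more than 4 mm (distance of mark from where it was at the start of the episode above 0.004 m).
It fails at once if the wood block or the lock cylinder is pushed more than 20 mm (distance of any of wood_block, euro_cylinder_1 from where it was at the start of the episode above 0.02 m).
It also fails if it takes over 32 s, if anything falls off the work surface, if the arm or the gripper's body presses on something with over 40 N, if the wrist force passes 120 N, or if a joint passes its speed limit or range.

ROBOT

A 7-joint arm with a two-finger parallel gripper is mounted at the origin on a cart in front of the work surface, level with it; the furniture and walls round the work are solid. World frame = base frame: x ahead of the robot, y to its left, z up, the work surface at z = 0. Lengths are in m, angles in rad, forces in N, time in s.
With the tool pointing down it reaches from about 0.425 to 0.8 m from the base axis. Payload 8.3 kg.
Tool frame: the origin (TCP) lies at the very end of the fingers, on their centre line; the grasp point (between the pads) lies 19 mm behind it (robot.tcp_to_grasp is the distance from the TCP to the grasp point, in m); z points along the fingers, y is the direction in which the jaws open and shut (so a half turn about z gives the same grasp; the last joint's range is limited). The gripper opens to 85 mm and grips with 20 to 120 N. Pads are 22 mm wide; open, the fingers measure 114 mm over their backs; the gripper's body (76 mm by 85 mm) begins 54 mm behind the grasp point. The pads swing forward as they close: fully open they stand 13 mm farther back than shut.
Start: joints at [-1.411, 0.383, 0.016, 1.37, -0.006, 1.388, -0.046], TCP at [0.138, 0.61, 0.231] pointing down, gripper open.
Joint ranges: [-2.95, 2.95], [-0.25, 2.06], [-1.52, 1.56], [0.18, 2.33], [-1.44, 4.58], [0.02, 2.06], [-3.01, 3.01]. Speed limits (rad/s): [2.39, 2.39, 3.01, 3.01, 3.14, 3.14, 3.14].

INTERFACE

Orientations are given as a unit quaternion [x, y, z, w].
In Python, from rig import robot gives the robot as it stands.
- The arm moves only by the tool play_rows, never from a script. Its argument "targets" is text: rows parted by semicolons, each of 5 numbers parted by spaces: the shift along the tool's x, y, z normalised to -1 to 1, where 1 is 0.5 m, then the turn about the tool's z normalised to -1 to 1, where 1 is pi/4 rad, then the finger opening in mm, from 0 to 85.4. In form: x y z turn jaw; .... A call has 1 to 10 rows; each row shifts and turns the commanded pose from where the row before left it, along the tool's axes as they then stand; what a row does not reach is not made up. A row lasts 1/8 s, in which the tool goes at most 62.5 mm and 10.7 degrees, less where a joint would pass 70% of its speed; a pose out of reach is approached as far as the arm can. A call with a number of a shift or a turn outside -1 to 1 is refused whole. A call with a gripper value outside its range is refused whole. The fingers move at their own pace and stop on an object; "force" is the grip in N (left out, the last holds). Time passes only in rows, so rows that do not move let the fingers close. It gives the time, the measured TCP pose, the force and the opening at its end, in the units of the state.
- robot.state(): the state, without advancing time (a new reading comes with each control period).
- robot.camera(name): name is "scene" or "top"; returns (picture, depth): 480x640x3 uint8, blue, green, red; 480x640 float32, m along the optical axis (not along the pixel's ray), 0 where there is no reading.
- robot.camera_model(name): a dict with "K" (3x3 intrinsics, pixels), "eye" and "attitude" of the camera in the world. Camera axes: x right, y down, z forward; pixel columns grow to the right and rows downward; lengths in m; the calibration is good to about 2 mm. A picture is of the moment at which its call begins. camera_model takes no time and is no camera call.
- robot.sign_off(): hands the job in, once; it reports no verdict.
Trained networks look in the newest picture that a camera, given by its name, has taken for a name from the list of things; names that differ only in an ending like _2 or _b are one class to them, and where a whole thing is asked for, a point or a joint stands for the part that bears it (a point fixed in the world has none). Each returns a list of dicts, best first, with "score" (0 to 1); they miss things now and then, are a little off and sometimes report something else, mostly with a low value. They report only what shows in the picture. A call takes as long as a camera call.
- robot.recognise(camera, label): "at" ([column, row] in pixels, amid what is visible of it).
- robot.regions_of(camera, label): "mask" (480x640 bool, what is visible of it) and "at" ([column, row] in pixels, amid what is visible of it).
- robot.tip_of(camera, label): "at" ([column, row] in pixels: a listed point, or the origin of a listed thing).
The state is a dict: "t": time; "joint_positions": joint angles; "joint_vel": joint speeds; "tau": joint torques, N m; "eef_pos": TCP position; "orientation": TCP orientation; "ft_force": force on the tool from outside, world axes, zero at the start; "moment": the same for the moment, N m; "grip_width": finger opening in m.
Only numpy, scipy, OpenCV 4.12 (cv2) and the standard library are available. Lean on these libraries where they do the work, as an engineer would, in place of code of your own. Each camera call takes 0.05 s, during which the arm holds its last target.

## Working session

There is one attempt and no reset: what is moved stays moved. The work goes in short steps, Python scripts to look and compute and a tool call to move; the robot and the scene stay as the last step left them, time stands still between calls to the robot, and variables do not carry over. Pictures are saved under pics/ and viewed, and the job is handed in when it is done.

Besides the shell and the picture viewer there is one more tool, called in YAML: its name, and indented under it one key for each argument. play_rows: Moves the arm, as the interface text tells. Its arguments: {"type":"object","properties":{"targets":{"type":"string"},"force":{"type":"number"}},"required":["targets"]}

```bash
ls; mkdir -p pics
cat > h.py <<'E'
import numpy as np, cv2
from rig import robot
from scipy.spatial.transform import Rotation as R
def cam(n):
    m=robot.camera_model(n); return m
def Rm(m):
    a=np.array(m["attitude"],float)
    return R.from_quat(a).as_matrix() if a.size==4 else a.reshape(3,3)
def pt(m,u,v,d):
    K=np.array(m["K"]); c=np.array([(u-K[0,2])/K[0,0]*d,(v-K[1,2])/K[1,1]*d,d]); return Rm(m)@c+np.array(m["eye"])
def ray_z(m,u,v,z):
    K=np.array(m["K"]); c=Rm(m)@np.array([(u-K[0,2])/K[0,0],(v-K[1,2])/K[1,1],1.]); e=np.array(m["eye"]); return e+c*(z-e[2])/c[2]
def proj(m,p):
    K=np.array(m["K"]); c=Rm(m).T@(np.array(p)-np.array(m["eye"])); q=K@c; return q[:2]/q[2]
E
python3 - <<'E'
from h import *
for n in("scene","top"):
    p,d=robot.camera(n); cv2.imwrite(f"pics/{n}0.png",p); np.save(f"pics/{n}0.npy",d)
    print(n,robot.camera_model(n))
    for l in("grip","pointer_tip","mark","rod","gauge"):
        r=robot.tip_of(n,l)[:2]; m=cam(n)
        for x in r:
            z={"grip":.085,"pointer_tip":.024,"mark":.0215,"rod":.085,"gauge":0}[l]
            print(l,x["score"],x["at"],ray_z(m,*x["at"],z))
s=robot.state();print(s)
E
```

```text
pics
scene {'K': array([[487.6078369 ,   0.        , 315.20535295],
       [  0.        , 487.6078369 , 244.87800665],
       [  0.        ,   0.        ,   1.        ]]), 'eye': array([0.23180418, 0.90527496, 0.7349749 ]), 'attitude': array([-0.30583006,  0.89144143, -0.31823278,  0.1026063 ])}
grip 0.88 [336.4, 262.0] [0.49758103 0.49011663 0.085     ]
pointer_tip 0.61 [359.5, 284.3] [0.46141353 0.46581869 0.024     ]
mark 0.62 [385.3, 277.4] [0.43424261 0.42335764 0.0215    ]
rod 0.58 [321.9, 261.9] [0.51676261 0.50491275 0.085     ]
rod 0.4 [382.7, 289.3] [0.40695289 0.48857236 0.085     ]
gauge 0.67 [320.5, 290.3] [0.51724645 0.50530998 0.        ]
gauge 0.52 [320.8, 264.9] [0.55139104 0.45946168 0.        ]
top {'K': array([[622.07616152,   0.        , 318.48165319],
       [  0.        , 622.07616152, 228.62557868],
       [  0.        ,   0.        ,   1.        ]]), 'eye': array([0.34351222, 0.47198703, 0.97857175]), 'attitude': array([ 0.71217034, -0.69293787,  0.08074257, -0.0783016 ])}
grip 0.9 [305.5, 263.0] [0.49660095 0.48916246 0.085     ]
pointer_tip 0.8 [321.2, 288.
[... 276 characters left out ...]

{'t': 0.6, 'joint_positions': array([-1.41090726,  0.38336852,  0.01639038,  1.37012912, -0.0062897 ,
        1.38820479, -0.04651024]), 'joint_vel': array([ 0.00122942, -0.00061981, -0.00016964, -0.0017383 , -0.0012042 ,
       -0.00164964, -0.00142325]), 'tau': array([ 2.79646511e-04, -6.26981235e+01,  8.42808969e-01, -3.71918857e+01,
        1.65905803e-02,  2.96200589e-03, -1.05785993e-07]), 'eef_pos': array([0.13804023, 0.60953295, 0.23128571]), 'orientation': array([ 1.11141190e-01,  9.93804626e-01, -2.80276853e-05, -2.91482784e-05]), 'ft_force': array([ 0.52763484,  0.72796654, -0.56575008]), 'moment': array([-0.00561632,  0.03771728,  0.02285773]), 'grip_width': 0.08562268249826269}
```

View pictures.

View pics/scene0.png

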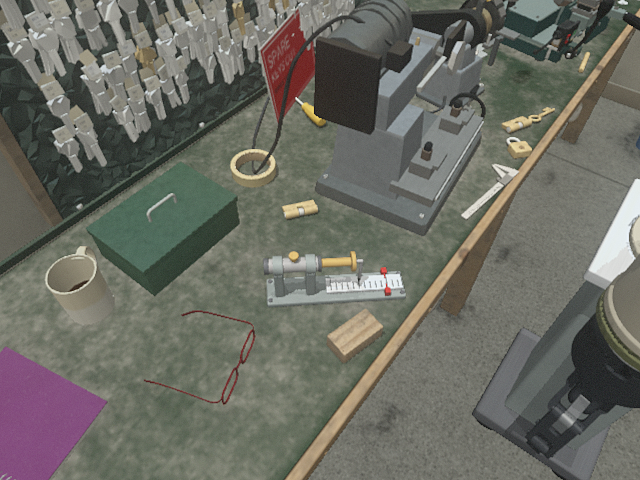

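View pics/top0.png

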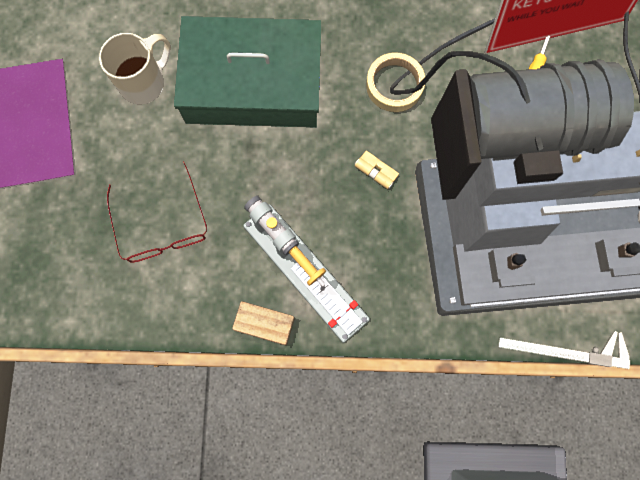

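Run:
```python
from h import *
fits={}
for n in("scene","top"):
    m=cam(n);p=cv2.imread(f"pics/{n}0.png");d=np.load(f"pics/{n}0.npy")
    hsv=cv2.cvtColor(p,cv2.COLOR_BGR2HSV)
    red=((hsv[...,0]<6)|(hsv[...,0]>174))&(hsv[...,1]>170)&(hsv[...,2]>120)
    box=(300,410,255,300) if n=="scene" else (230,380,190,350)
    M=np.zeros_like(red);M[box[2]:box[3],box[0]:box[1]]=red[box[2]:box[3],box[0]:box[1]]
    k,lab,st,ce=cv2.connectedComponentsWithStats(M.astype(np.uint8))
    for i in range(1,k):
        if st[i,4]>8: print(n,"red",st[i],ce[i],ray_z(m,*ce[i],.022), np.median(d[lab==i]))
    c=p[235:315,250:420] if n=="scene" else p[190:345,230:375]
    cv2.imwrite(f"pics/{n}0c.png",cv2.resize(c,None,fx=4 if n=="scene" else 3.8,fy=4 if n=="scene" else 3.8,interpolation=cv2.INTER_CUBIC))
    # tube points from depth z .09-.105
    for lo,hi in((.082,.13),(.008,.03)):
        vs,us=np.mgrid[box[2]:box[3],box[0]:box[1]]; 
        P=np.array([pt(m,u,v,d[v,u]) for u,v in zip(us.ravel(),vs.ravel())])
        s=(P[:,2]>lo)&(P[:,2]<hi); Q=P[s]; l=cv2.fitLine(Q[:,:2].astype(np.float32),cv2.DIST_HUBER,0,.01,.01).ravel()
        print(n,lo,s.sum(),"dir",np.degrees(np.arctan2(l[1],l[0])),"pt",l[2:],Q.min(0),Q.max(0))
    for l in("wood_block","euro_cylinder_1"):
        pass
```

```text
scene 0.082 729 dir 45.77277 pt [0.50652725 0.50738704] [0.46300768 0.46204045 0.08205124] [0.54559589 0.541322   0.105208  ]
scene 0.008 2539 dir 42.229103 pt [0.45485273 0.46215338] [0.38834137 0.39130955 0.00802245] [0.55864427 0.54897714 0.02996849]
top red [350 301   8   8  43] [353.23255814 304.41860465] [0.44503499 0.41510931 0.022     ] 0.9507579
top red [328 319   9   8  38] [332.13157895 322.76315789] [0.41623587 0.44689234 0.022     ] 0.9435038
top 0.082 1747 dir 42.543793 pt [0.53248805 0.52499485] [0.46383793 0.46060072 0.08211527] [0.59494594 0.58277683 0.11541588]
top 0.008 4035 dir 48.17361 pt [0.46833304 0.47372234] [0.38226774 0.38968649 0.0080466 ] [0.60319121 0.59693034 0.02997418]
```

Run:
```python
import cv2
print(cv2.imread("pics/scene0c.png").shape,cv2.imread("pics/top0c.png").shape)
```

```text
(320, 680, 3) (589, 551, 3)
```

View pics/top0c.png

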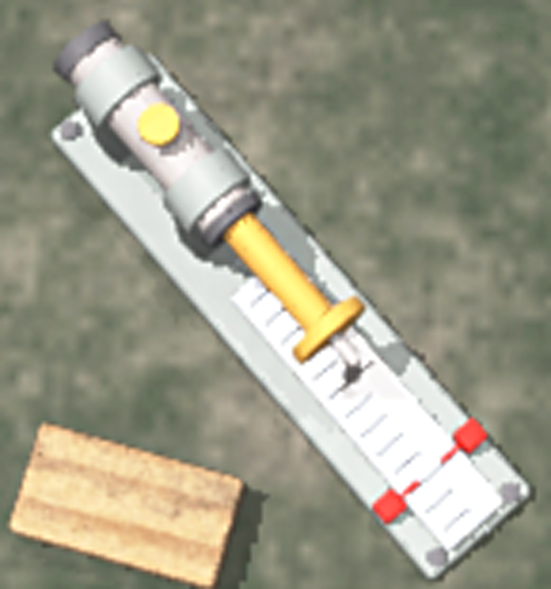

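View pics/scene0c.png

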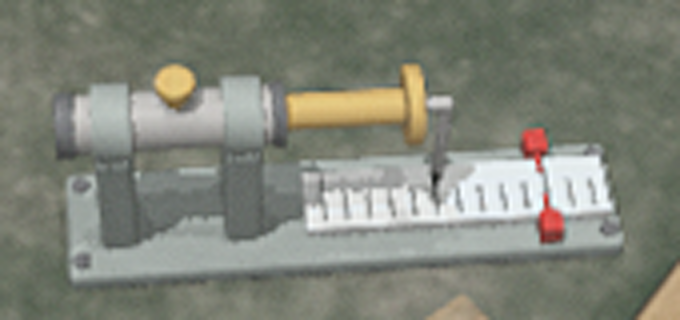

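Run:
```python
from h import *
from scipy.optimize import least_squares
T=lambda a,b:(230+a/3.8,190+b/3.8); S=lambda a,b:(250+a/4,235+b/4)
obs=[("top",T(52,132),(.095,.028,.012)),("top",T(430,580),(-.15,.028,.012)),("top",T(530,490),(-.15,-.028,.012)),
("scene",S(68,178),(.095,-.028,.012)),("scene",S(70,270),(.095,.028,.012)),("scene",S(622,240),(-.15,.028,.012)),("scene",S(600,147),(-.15,-.028,.012)),
("top",(305.5,263),(-.027,0,.085)),("scene",(336.4,262),(-.027,0,.085)),
("top",T(352,381),(-.068,0,.024)),("scene",S(436,203),(-.068,0,.024))]
ms={n:cam(n) for n in("top","scene")}
def w(q,p):
    c,s=np.cos(q[2]),np.sin(q[2]); return np.array([q[0]+c*p[0]-s*p[1],q[1]+s*p[0]+c*p[1],p[2]])
f=lambda q:np.concatenate([proj(ms[n],w(q,p))-o for n,o,p in obs])
r=least_squares(f,[.517,.508,.75],loss="huber")
print(r.x,np.degrees(r.x[2]));print(f(r.x).reshape(-1,2).round(1))
q=r.x;print("grip",w(q,(-.027,0,.085)),"tip",w(q,(-.068,0,.024)))
c,s=np.cos(q[2]),np.sin(q[2])
for n,L in(("top",[(353.2,304.4),(332.1,322.8)]),("scene",[S(535,142),S(551,224)])):
    for o in L:
        P=ray_z(ms[n],*o,.022); dx,dy=P[:2]-q[:2]; print(n,"clip local",c*dx+s*dy,-s*dx+c*dy)
x=robot.state();print(R.from_quat(x["orientation"]).as_matrix().round(3))
```

```text
[0.51670908 0.50788468 0.72873287] 41.753317744485585
[[-0.6 -0.5]
 [ 0.1  0.8]
 [ 1.3  0.7]
 [-0.6 -1.9]
 [-0.8  1.4]
 [ 0.5  1.3]
 [ 0.3 -1.1]
 [-0.5  0. ]
 [ 0.6  0.2]
 [ 0.  -0.4]
 [-0.6 -3.9]]
grip [0.49656657 0.48990471 0.085     ] tip [0.4659798  0.46260179 0.024     ]
top clip local -0.11519784249383261 -0.02146309769880668
top clip local -0.11558249058826423 0.021479148600342113
scene clip local -0.11736397538956814 -0.023105361330077866
scene clip local -0.11725491723396869 0.021357054938530087
[[-0.975  0.221 -0.   ]
 [ 0.221  0.975 -0.   ]
 [ 0.    -0.    -1.   ]]
```

Run:
```python
import numpy as np
a=77.2; d=np.array([.3585,-.1196])/8
out=[]
for i in range(8):
    ty=np.radians(a+6.8*i); tx=ty+np.pi/2
    ex=np.array([np.cos(tx),np.sin(tx)]); ey=np.array([np.cos(ty),np.sin(ty)])
    out.append(f"{d@ex/.5:.3f} {d@ey/.5:.3f} 0.014 -0.151 85")
print("; ".join(out))
```

```text
-0.094 -0.009 0.014 -0.151 85; -0.092 -0.020 0.014 -0.151 85; -0.089 -0.031 0.014 -0.151 85; -0.085 -0.041 0.014 -0.151 85; -0.079 -0.051 0.014 -0.151 85; -0.073 -0.060 0.014 -0.151 85; -0.065 -0.068 0.014 -0.151 85; -0.057 -0.076 0.014 -0.151 85
```

play_rows:
  targets: "-0.094 -0.009 0.014 -0.151 85; -0.092 -0.020 0.014 -0.151 85; -0.089 -0.031 0.014 -0.151 85; -0.085 -0.041 0.014 -0.151 85; -0.079 -0.051 0.014 -0.151 85; -0.073 -0.060 0.014 -0.151 85; -0.065 -0.068 0.014 -0.151 85; -0.057 -0.076 0.014 -0.151 85; 0 0 0 0 85"
  force: 20

```text
t: 1.72
eef_pos: [0.5014, 0.4867, 0.1737]
orientation: [-0.352, 0.936, -0.002, -0.0]
ft_force: [0.1, -1.0, -0.1]
grip_width: 0.0851
```

```bash
cat > st.py <<'E'
from h import *
s=robot.state(); o=R.from_quat(s["orientation"]).as_matrix()
q=np.array([.51671,.50788,.72873]); c,sn=np.cos(q[2]),np.sin(q[2])
def info(tx=-.027,ty=0,tz=.066):
    p=s["eef_pos"]; dx,dy=p[:2]-q[:2]; loc=np.array([c*dx+sn*dy,-sn*dx+c*dy,p[2]])
    print("t",s["t"],"tcp",p.round(4),"gauge-local mm",(loc*1e3).round(1),"yaw y",np.degrees(np.arctan2(o[1,1],o[0,1])).round(2),"zaxis",o[:,2].round(3))
    tgt=np.array([q[0]+c*tx-sn*ty,q[1]+sn*tx+c*ty,tz]); print("rel tool units",(o.T@(tgt-p)/.5).round(4),"F",s["ft_force"].round(2),"w",s["grip_width"])
info()
E
python3 st.py; python3 -c "
from h import *
p,d=robot.camera('top');cv2.imwrite('pics/top1.png',p)
p,d=robot.camera('scene');cv2.imwrite('pics/scene1.png',p)
"
```

```text
t 1.725 tcp [0.5014 0.4867 0.1737] gauge-local mm [-25.5  -5.6 173.7] yaw y 131.22 zaxis [ 0.001 -0.004 -1.   ]
rel tool units [0.0027 0.012  0.2154] F [ 0.1  -1.02 -0.08] w 0.0851177747917866
```

View pics/scene1.png

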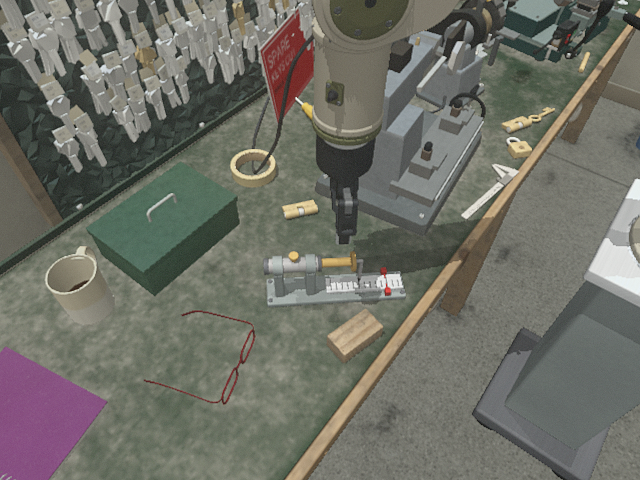

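View pics/top1.png

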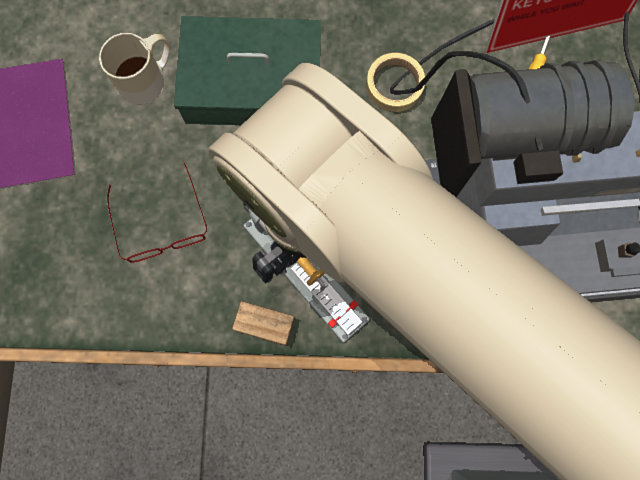

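play_rows:
  targets: "0.0027 0.012 0 -0.012 85; 0 0 0.04 0 85; 0 0 0.04 0 85; 0 0 0 0 85"

```text
t: 2.33
eef_pos: [0.4888, 0.4955, 0.1338]
orientation: [-0.361, 0.933, -0.0, -0.002]
ft_force: [0.7, 0.3, 0.3]
grip_width: 0.0853
```

```bash
python3 st.py
```

```text
t 2.325 tcp [0.4888 0.4955 0.1338] gauge-local mm [-29.1   9.4 133.8] yaw y 132.3 zaxis [-0.003 -0.002 -1.   ]
rel tool units [-0.0045 -0.0188  0.1356] F [0.66 0.28 0.34] w 0.08525162082467944
```

play_rows:
  targets: "0 0 0 0 85; 0 0 0 0 85; 0 0 0 0 85"

```text
t: 2.7
eef_pos: [0.4916, 0.4951, 0.1361]
orientation: [-0.36, 0.933, 0.0, 0.001]
ft_force: [-1.0, 0.3, 0.3]
grip_width: 0.085
```

```bash
python3 st.py
```

```text
t 2.7 tcp [0.4916 0.4951 0.1361] gauge-local mm [-27.2   7.2 136.1] yaw y 132.14 zaxis [ 0.001  0.001 -1.   ]
rel tool units [-0.0002 -0.0144  0.1402] F [-1.02  0.29  0.31] w 0.08503841221417767
```

play_rows:
  targets: "-0.001 -0.013 0.02 0.008 85; 0 0 0.02 0 85; 0 0 0.02 0 85; 0 0 0 0 85; 0 0 0 0 85; 0 0 0 0 85"

```text
t: 3.45
eef_pos: [0.4963, 0.4906, 0.1058]
orientation: [-0.357, 0.934, 0.0, 0.0]
ft_force: [0.1, -0.2, 0.2]
grip_width: 0.085
```

```bash
python3 st.py; python3 -c "
from h import *
p,d=robot.camera('scene');cv2.imwrite('pics/scene2.png',cv2.resize(p[160:320,240:440],None,fx=4,fy=4-.25,interpolation=cv2.INTER_CUBIC))
"
```

```text
t 3.45 tcp [0.4963 0.4906 0.1058] gauge-local mm [-26.7   0.7 105.8] yaw y 131.78 zaxis [ 0.001  0.001 -1.   ]
rel tool units [ 0.0006 -0.0014  0.0797] F [ 0.13 -0.22  0.2 ] w 0.08499705271268372
```

View pics/scene2.png

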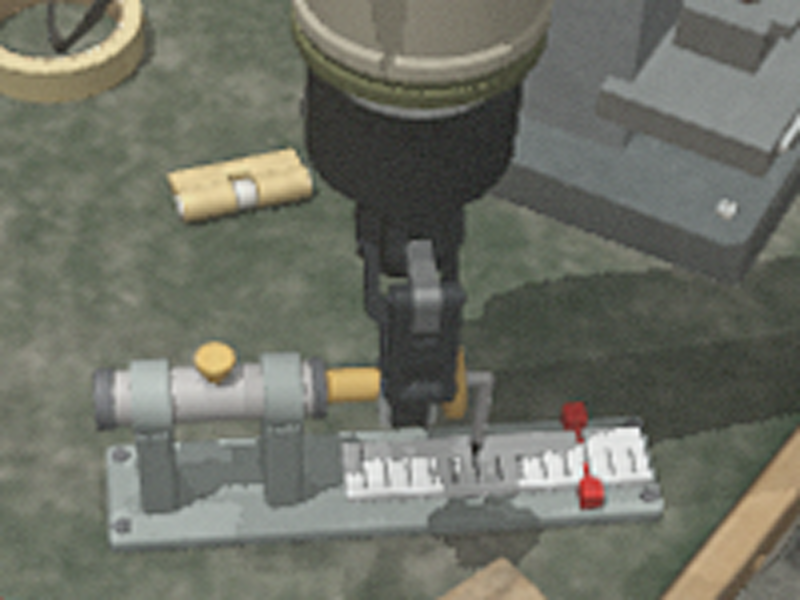

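play_rows:
  targets: "0 -0.001 0.02 0 85; 0 0 0.02 0 85; 0 0 0.02 0 85; 0 0 0.02 0 85; 0 0 0 0 85; 0 0 0 0 60; 0 0 0 0 40; 0 0 0 0 25; 0 0 0 0 22; 0 0 0 0 22"
  force: 20

```text
t: 4.75
eef_pos: [0.4965, 0.4899, 0.0653]
orientation: [-0.357, 0.934, 0.0, -0.0]
ft_force: [-0.3, -0.2, 0.7]
grip_width: 0.0219
```

```bash
python3 st.py
```

```text
t 4.75 tcp [0.4965 0.4899 0.0653] gauge-local mm [-27.    0.1  65.3] yaw y 131.78 zaxis [-0.  0. -1.]
rel tool units [-0.0001 -0.0002 -0.0013] F [-0.32 -0.2   0.71] w 0.02194653128418644
```

Well placed; now close gently.

play_rows:
  targets: "0 0 0 0 19; 0 0 0 0 17; 0 0 0 0 15; 0 0 0 0 13; 0 0 0 0 10; 0 0 0 0 10; 0 0 0 0 10"
  force: 20

```text
t: 5.62
eef_pos: [0.4953, 0.4912, 0.0654]
orientation: [-0.357, 0.934, 0.001, -0.0]
ft_force: [-3.8, 3.9, 1.3]
grip_width: 0.0139
```

```bash
python3 st.py; python3 -c "
from h import *
p,d=robot.camera('scene');cv2.imwrite('pics/scene3.png',cv2.resize(p[220:310,250:420],None,fx=4.5,fy=4.5,interpolation=cv2.INTER_CUBIC))
p,d=robot.camera('top');cv2.imwrite('pics/top3.png',cv2.resize(p[190:345,230:375],None,fx=3.8,fy=3.8,interpolation=cv2.INTER_CUBIC))
"
```

```text
t 5.625 tcp [0.4953 0.4912 0.0654] gauge-local mm [-27.1   1.9  65.4] yaw y 131.87 zaxis [-0.001  0.001 -1.   ]
rel tool units [-0.0002 -0.0037 -0.0012] F [-3.84  3.88  1.32] w 0.01388214169591505
```

View pics/scene3.png

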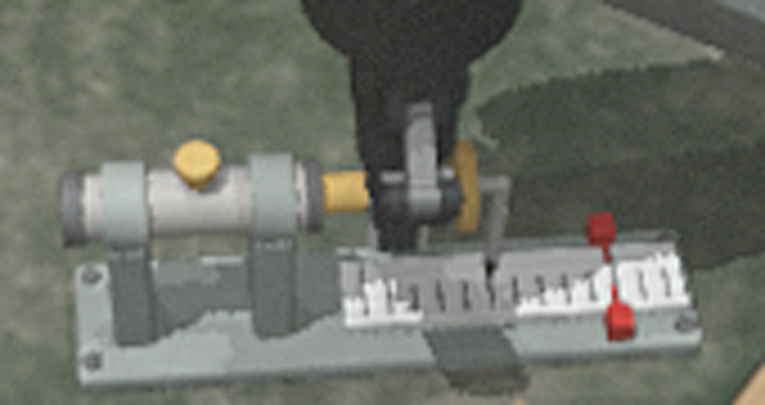

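View pics/top3.png

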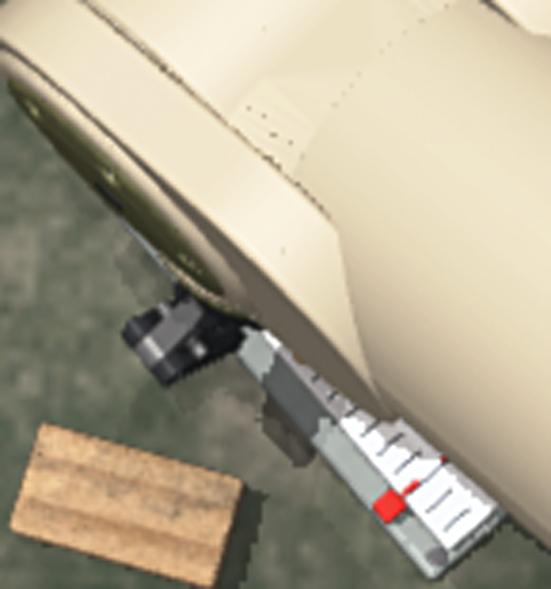

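play_rows:
  targets: "0 0.0036 0 0 10; 0.005 0 0 0 10; 0.01 0 0 0 10; 0.01 0 0 0 10; 0.01 0 0 0 10; 0.01 0 0 0 10; 0.01 0 0 0 10; 0.01 0 0 0 10; 0.005 0 0 0 10; 0 0 0 0 10"

```text
t: 6.98
eef_pos: [0.4694, 0.4678, 0.0654]
orientation: [-0.356, 0.934, -0.0, 0.0]
ft_force: [3.0, 4.3, -0.7]
grip_width: 0.0142
```

play_rows:
  targets: "0 0 0 0 10; 0 0 0 0 10"

```text
t: 7.22
eef_pos: [0.4696, 0.4679, 0.0654]
orientation: [-0.356, 0.934, -0.0, 0.0]
ft_force: [3.2, 3.0, -0.4]
grip_width: 0.0146
```

```bash
python3 st.py; python3 -c "
from h import *
p,d=robot.camera('scene');cv2.imwrite('pics/scene4r.png',p);cv2.imwrite('pics/scene4.png',cv2.resize(p[220:310,290:420],None,fx=6,fy=6,interpolation=cv2.INTER_CUBIC))
for l in ('pointer_tip','mark'): print(l,robot.tip_of('scene',l)[:3])
p,d=robot.camera('top');cv2.imwrite('pics/top4.png',cv2.resize(p[190:345,230:375],None,fx=3.8,fy=3.8,interpolation=cv2.INTER_CUBIC))
"
```

```text
t 7.225 tcp [0.4696 0.4679 0.0654] gauge-local mm [-61.8   1.6  65.4] yaw y 131.76 zaxis [ 0. -0. -1.]
rel tool units [-0.0696 -0.0031 -0.0012] F [ 3.21  2.97 -0.4 ] w 0.014600944279304346
pointer_tip []
mark [{'at': [384.3, 279.3], 'score': 0.47}]
```

View pics/scene4.png

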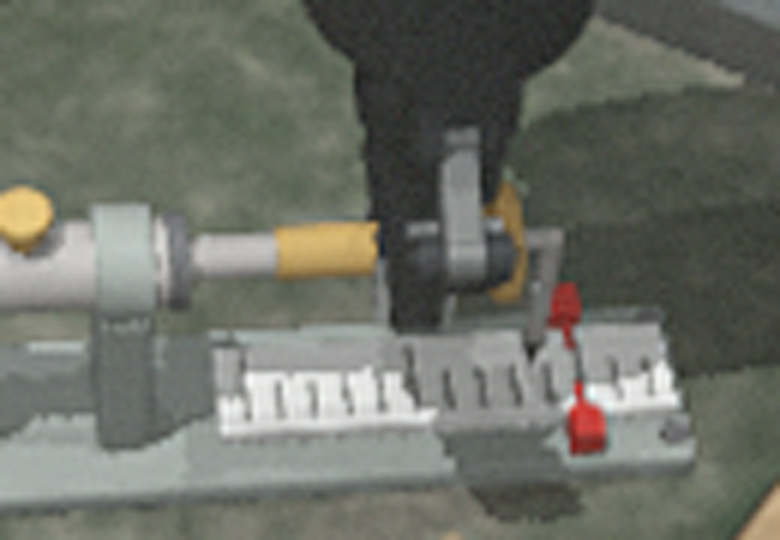

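View pics/top4.png

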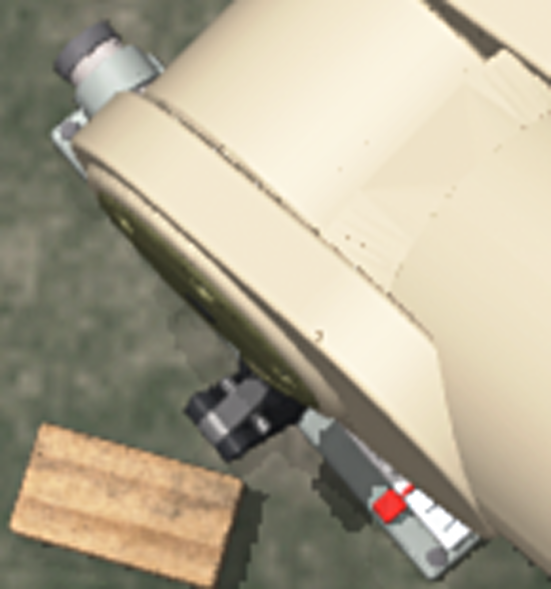

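play_rows:
  targets: "0.006 0 0 0 10; 0.008 0 0 0 10; 0.004 0 0 0 10; 0 0 0 0 10; 0 0 0 0 10"

```text
t: 8.05
eef_pos: [0.4628, 0.4618, 0.0654]
orientation: [-0.356, 0.934, -0.0, 0.0]
ft_force: [5.1, 3.2, 1.0]
grip_width: 0.0144
```

```bash
python3 st.py; python3 -c "
from h import *
p,d=robot.camera('scene');cv2.imwrite('pics/scene5r.png',p);cv2.imwrite('pics/scene5.png',cv2.resize(p[255:305,350:415],None,fx=12,fy=12,interpolation=cv2.INTER_CUBIC))
for l in ('pointer_tip','mark'): print(l,robot.tip_of('scene',l)[:3])
m=cam('scene'); q=np.array([.51671,.50788,.72873]); c,s=np.cos(q[2]),np.sin(q[2])
for x in(-.106,-.112,-.116):
  for y in (-.015,0,.015):
    print(x,y,proj(m,[q[0]+c*x-s*y,q[1]+s*x+c*y,.024]).round(1),proj(m,[q[0]+c*x-s*y,q[1]+s*x+c*y,.020]).round(1))
"
```

```text
t 8.05 tcp [0.4628 0.4618 0.0654] gauge-local mm [-70.8   1.5  65.4] yaw y 131.76 zaxis [ 0.001 -0.    -1.   ]
rel tool units [-0.0877 -0.003  -0.0012] F [5.08 3.24 1.03] w 0.014360112912960604
pointer_tip [{'at': [384.2, 281.7], 'score': 0.88}]
mark [{'at': [345.9, 261.5], 'score': 0.47}, {'at': [386.8, 279.5], 'score': 0.37}]
-0.106 -0.015 [378.3 273.8] [378.1 275.1]
-0.106 0 [379.6 280.7] [379.4 282. ]
-0.106 0.015 [381.  287.7] [380.7 289. ]
-0.112 -0.015 [381.7 273.6] [381.4 274.9]
-0.112 0 [383.  280.5] [382.7 281.8]
-0.112 0.015 [384.3 287.5] [384.1 288.8]
-0.116 -0.015 [383.9 273.5] [383.6 274.8]
-0.116 0 [385.2 280.4] [384.9 281.7]
-0.116 0.015 [386.6 287.4] [386.3 288.7]
```

View pics/scene5.png

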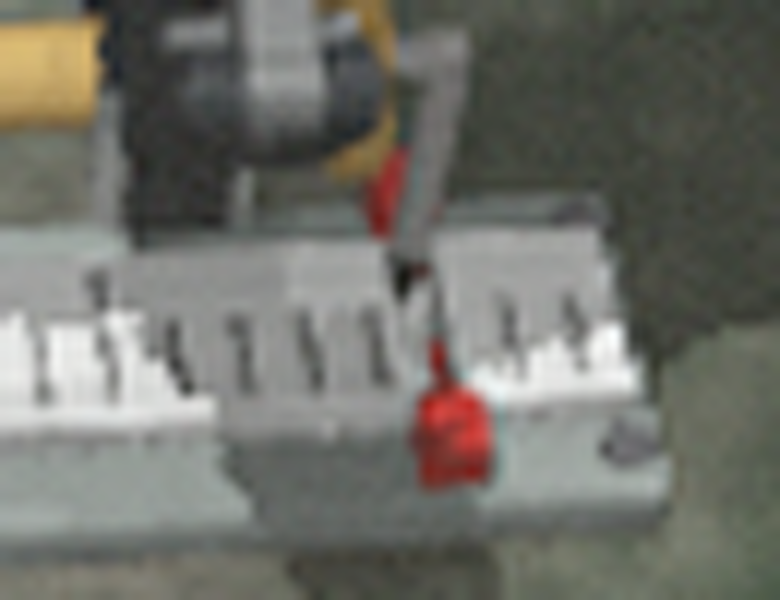

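play_rows:
  targets: "0.004 0 0 0 10; 0.004 0 0 0 10; 0.002 0 0 0 10; 0 0 0 0 10; 0 0 0 0 10; 0 0 0 0 10"

```text
t: 8.95
eef_pos: [0.4593, 0.4585, 0.0654]
orientation: [-0.356, 0.934, -0.0, 0.0]
ft_force: [5.6, 4.1, -0.2]
grip_width: 0.0143
```

```bash
python3 st.py; python3 -c "
from h import *
p,d=robot.camera('scene');cv2.imwrite('pics/scene6r.png',p);cv2.imwrite('pics/scene6.png',cv2.resize(p[255:305,350:415],None,fx=12,fy=12,interpolation=cv2.INTER_CUBIC))
for l in ('pointer_tip','mark'): print(l,robot.tip_of('scene',l)[:3])
"
```

```text
t 8.95 tcp [0.4593 0.4585 0.0654] gauge-local mm [-75.7   1.4  65.4] yaw y 131.76 zaxis [ 0.001  0.    -1.   ]
rel tool units [-0.0975 -0.0029 -0.0012] F [ 5.62  4.12 -0.21] w 0.014253380912186496
pointer_tip [{'at': [385.9, 283.6], 'score': 0.56}, {'at': [354.5, 335.9], 'score': 0.22}]
mark [{'at': [386.9, 278.3], 'score': 0.59}]
```

View pics/scene6.png

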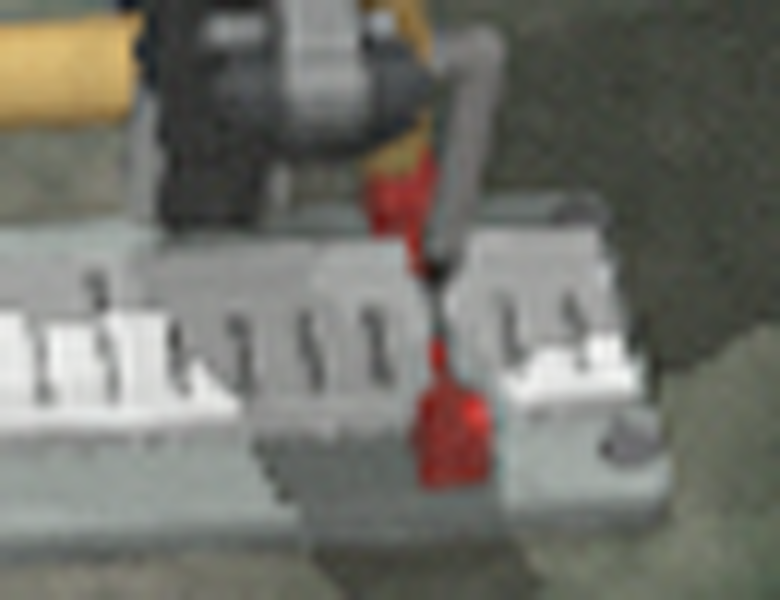

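play_rows:
  targets: "0 0 0 0 10; 0 0 0 0 10; 0 0 0 0 10; 0 0 0 0 10; 0 0 0 0 10; 0 0 0 0 10"

```text
t: 9.85
eef_pos: [0.4592, 0.4585, 0.0654]
orientation: [-0.356, 0.934, -0.0, 0.0]
ft_force: [5.7, 3.5, -0.8]
grip_width: 0.0142
```

```bash
python3 st.py; python3 -c "
from h import *
p,d=robot.camera('scene');cv2.imwrite('pics/scene7r.png',p)
a=cv2.imread('pics/scene6r.png');b=cv2.imread('pics/scene0.png')
cv2.imwrite('pics/scene7.png',cv2.resize(np.vstack([p[255:305,350:415],b[255:305,350:415]]),None,fx=6,fy=6,interpolation=cv2.INTER_CUBIC))
print('diff6-7',np.abs(p[255:305,350:415].astype(int)-a[255:305,350:415]).mean())
for n,i in(('0',b),('7',p)):
    h=cv2.cvtColor(i,cv2.COLOR_BGR2HSV); r=((h[...,0]<6)|(h[...,0]>174))&(h[...,1]>140)&(h[...,2]>60)
    r[:283]=0;r[300:]=0;r[:,:370]=0;r[:,400:]=0; v,u=np.nonzero(r);print(n,'front clip block',u.mean(),v.mean(),len(u))
    for nm,(y0,y1,x0,x1) in {'wood':(300,365,320,390),'cyl':(195,225,275,325)}.items():
        print(nm,np.abs(i[y0:y1,x0:x1].astype(int)-b[y0:y1,x0:x1]).mean())
"
```

```text
t 9.85 tcp [0.4592 0.4585 0.0654] gauge-local mm [-75.7   1.5  65.4] yaw y 131.76 zaxis [ 0.001  0.    -1.   ]
rel tool units [-0.0975 -0.003  -0.0012] F [ 5.68  3.49 -0.82] w 0.014177610530854675
diff6-7 2.35825641025641
0 front clip block 386.8918918918919 290.13513513513516 37
wood 0.0
cyl 0.0
7 front clip block 387.0 290.45 40
wood 5.119047619047619
cyl 3.3144444444444443
```

View pics/scene7.png

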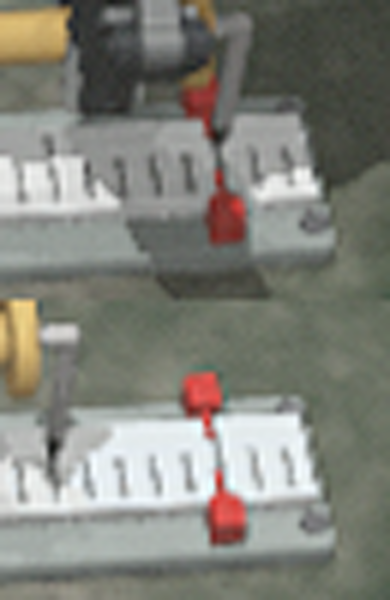

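```bash
python3 -c "
from h import *
print(robot.sign_off())
s=robot.state();print(s['t'],s['eef_pos'],s['grip_width'])"
```

```text
the job is handed in; nothing more can be done
None
the job is handed in; nothing more can be done
```

I gripped the rod's brass neck at 20 N, pulled it out about 48.6 mm until the pointer stood level with the red mark, and handed the job in at about 9.9 s while still holding it.

- **Pointer:** in the last picture the tip lies on the red line, to about 1 mm. From the arm's travel the pointer is at about -116.6 mm in the gauge frame. The two cameras put the mark at -115.4 and -117.3 mm, so the readings spread by about 2 mm, inside the 4 mm limit.
- **Hold:** over the last 0.9 s the tool moved no more than about 0.1 mm. It carried a steady pull of about 6.5 to 7 N with the fingers closed at 14.2 mm, and I saw no sign of slipping.
- **Clip:** the front block moved 0.3 px or less in the pictures, well under 1 mm.
- **Bystanders:** comparing their areas before and after gave only small changes (mean 3 to 5 grey levels), and the arm never went near them. I did not measure their positions again.
- **Checks that disagreed or failed:**
  - The network missed the pointer tip once.
  - The network's pointer row came out about 3 px low and some of its mark finds were wrong, so I used the picture itself and the arm's travel.
  - The top view of the pointer was hidden by the arm, so only the scene camera checked the end position.
  - The rod's axis lay about 1.5 to 2 mm to one side of my fit. I corrected that after closing the fingers, before I pulled.

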